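Press a repaired tile and lock the hand pump

TASK

A glued tile is lying in the hand-pumped bench press. Turn the press's selector so its pointed nose is on the single long bar (press), then pump the lever with three full strokes, right down and right back up, so that the padded plate comes down firmly on the tile; finally turn the selector on to the pair of parallel bars (hold) and let go. Work the lever only while the selector is on the single bar, and do not disturb the tile or the things lying around.

Things in the scene. Friction and masses are not known exactly. Their poses are not given: they have to be found in the camera images.
- press: Grey hand-pumped bench press, fixed; origin on the bench, z up. Base 150 x 410 x 20 mm (own y -285 to +125 mm). At y -210 the selector block (140 mm square, dial top 62 mm high). At y -75 to +85 column and head, 70 mm wide in x, 180 mm high (pivot cheeks to 215). Under the head at y +50: tile on its bed, round plate above. The lever runs from the column top to +y, beyond the head.
- selector (a joint): Selector angle, rad, clockwise from above; detents every 0.611: 0 open ring, 0.611 dot, 1.222 single long bar (press), 1.833 two parallel bars (hold), 2.444 cross. Range -0.12 to 2.56. The nose points along angle 4.364 minus this value in the press's frame (anticlockwise from its x). Detent torque about 0.1 N m; released near a mark it settles there.
- selector_grip (a point): On the selector's turning axis, 92 mm above the bench, where to grip; x axis towards the nose. Black upright bar 18 mm wide, 72 mm long, 30 mm tall (71 to 101 mm above the bench) on a 60 mm hub over an aluminium dial. One end blunt, the other pointed, with a metal line on top from centre to nose. Black signs lie in an arc on the dial, 54 mm from the axis.
- selector_nose (a point): Top of the selector's pointed nose, 40 mm from its axis.
- mark_press (a point): Centre of the single long bar sign (19 x 5 mm, radial) on the dial, the press position.
- mark_hold (a point): Centre of the sign of two parallel radial bars (each 19 x 4 mm) on the dial, the hold position, next clockwise after the single bar.
- lever (a joint): Pump lever angle, rad: 0 at rest, raised 0.45 above level; 0.5 fully down (0.05 below level) at a stop. A spring returns it. Only nearly full strokes count: the pawl takes the next tooth only when the lever has come right back up. Pressing takes up to about 15 N at the handle.
- lever_pad (a point): Point on the upper face of the lever's black handle, 215 mm from the pivot axis, where to push down; moves with the lever. Handle 32 mm wide, 105 mm long (145 to 250 mm from the pivot), 24 mm thick; y axis out along the lever, z out of its upper face. About 301 mm above the bench at rest, 198 mm fully down.
- lever_pivot (a point): Lever pivot on the press, 197 mm above the bench, 45 mm to -y of the press origin; its axis is the press's x.
- ram (a joint): How far the plate has been pumped down, m: 0 at start, each full stroke adds about 0.012, so three strokes give about 0.035; the rubber pad meets the tile at about 0.0315 and its springs squeeze it beyond.
- pad: Black rubber disc, 70 mm across, 8 mm thick, sprung under the steel plate of the ram.
- tile: White ceramic tile 100 x 100 x 8 mm lying on the press bed, 35 mm above the bench; origin at the centre of its underside.
- spare_tile: Loose white tile 100 x 100 x 8 mm on the bench, not to be disturbed.
- float: Rubber grout float 240 x 95 mm, 78 mm high with its wooden handle, on the bench, not to be disturbed.
- trowel: Blue plastic notched trowel 220 x 110 mm, 61 mm high, on the bench, not to be disturbed.
- scraper: Steel putty scraper 210 mm long, 18 mm high, wooden handle, on the bench, not to be disturbed.
There are look-alikes about, which are no part of the job. Leave any purple or yellow look-alike of the tile alone.

How it is judged:
By the outcome, as a careful person would: the job done as asked, in the order asked, and still so for the second after the job is handed in, with the robot touching nothing.
It also fails if it takes over 64 s, if anything falls off the work surface, if the arm or the gripper's body presses on something with over 40 N, if the wrist force passes 120 N, or if a joint passes its speed limit or range.

ROBOT

A 6-joint arm with a two-finger parallel gripper is mounted at the origin on the work surface. World frame = base frame: x ahead of the robot, y to its left, z up, the work surface at z = 0. Lengths are in m, angles in degrees, forces in N, time in s.
With the tool pointing down it reaches from about 0.25 to 0.775 m from the base axis. Payload 4 kg.
Tool frame: the origin (TCP) lies where the fingers leave the gripper's body, on its centre line; the fingertips stand 97 mm ahead of it and the grasp point (between the pads) lies 78 mm ahead of it (finger_overhang is the distance from the TCP to the fingertips, in m); z points along the fingers, y is the line along which they close (so a half turn about z gives the same grasp; the last joint's range is limited). The gripper opens to 94 mm and grips with 3 to 60 N. Pads are 16 mm wide; open, the fingers measure 119 mm over their backs; the gripper's body (75 mm by 177 mm) begins 78 mm behind the grasp point.
Start: joints at [63.879, 4.996, 78.535, -0, 96.463, -5.907], TCP at [0.19, 0.516, 0.303] pointing down, gripper open.
Joint ranges: [-177.83, 177.83], [-43.37, 116.18], [15.69, 146.23], [-61.86, 241.86], [9.47, 152.12], [-147.06, 147.06]. Speed limits (degrees/s): [159.86, 159.86, 180, 180, 180, 180].

INTERFACE

Orientations are given as a 3x3 rotation matrix whose columns are the frame's x, y, z axes.
In Python, from cell import * gives the robot as it stands.
- The arm moves only by the tool servo_tool, never from a script. Its argument "moves" is a list of rows, each a list of 3 entries, a list of its own where there are three numbers: the shift along the tool's x, y, z in mm, then the turn, a rotation vector about the tool's x, y, z in degrees, then the closure, from -1 (fully open) to 1 (shut). In form: [[[tx, ty, tz], [ax, ay, az], claw], ...]. A call has 1 to 12 rows; each row shifts and turns the commanded pose from where the row before left it, along the tool's axes as they then stand; what a row does not reach is not made up. A row lasts 1/12 s, in which the tool goes at most 41.7 mm and 7.16 degrees, less where a joint would pass 70% of its speed; a pose out of reach is approached as far as the arm can. A call with a gripper value outside its range is refused whole. The fingers move at their own pace and stop on an object; "grip_force" is the grip in N (left out, the last holds). Time passes only in rows, so rows that do not move let the fingers close. It gives the time, the measured TCP pose, the force, the opening and the grip force at its end, in the units of the state.
- read_state(): the state, without advancing time (a new reading comes with each control period).
- read_camera(name): name is "side" or "top" or "wrist"; returns the picture (480x640x3 uint8, red, green, blue); there is no depth.
- camera_params(name): a dict with "camera_matrix" (3x3 intrinsics, pixels), "D" ([k1, k2, p1, p2, k3] as OpenCV has them; the pictures are not rectified), "extrinsics" (4x4, takes a point from camera to world coordinates). Camera axes: x right, y down, z forward; pixel columns grow to the right and rows downward; lengths in m; the calibration is good to about 2 mm. A picture is of the moment at which its call begins: read the wrist's pose just before it. camera_params takes no time and is no camera call; for the wrist camera it gives the pose at the moment of the call.
- hand_in(): hands the job in; it is judged then, once.
The state is a dict: "t": time; "q": joint angles; "joint_vel": joint speeds; "joint_torque": joint torques, N m; "tool_pos": TCP position; "orientation": TCP orientation; "ft_force": force on the tool from outside, world axes, zero at the start; "torque": the same for the moment, N m; "finger_gap": finger opening in m; "finger_force": force on a finger pad.
Only numpy, scipy, OpenCV 4.12 (cv2) and the standard library are available. Lean on these libraries where they do the work, as an engineer would, in place of code of your own. Each camera call takes 0.05 s, during which the arm holds its last target. There are 200 camera calls.

## Working session

There is one attempt and no reset: what is moved stays moved. The work goes in short steps, Python scripts to look and compute and a tool call to move; the robot and the scene stay as the last step left them, time stands still between calls to the robot, and variables do not carry over. Pictures are saved under pics/ and viewed, at most 10 in all, crops included, and the job is handed in when it is done.

Besides the shell and the picture viewer there is one more tool, called after "Call:" by a JSON object that holds its "name" and its "arguments". servo_tool: Moves the arm, as the interface text tells. Its arguments: {"type":"object","properties":{"moves":{"type":"array"},"grip_force":{"type":"number"}},"required":["moves"]}

```bash
mkdir -p pics
cat > h.py <<'E'
from cell import *
import numpy as np, cv2
def snap(n,f):
    p=camera_params(n); im=read_camera(n); cv2.imwrite('pics/'+f,im[:,:,::-1]); return im,p
def ray(p,uv):
    K=np.array(p['camera_matrix']);D=np.array(p['D']);E=np.array(p['extrinsics'])
    n=cv2.undistortPoints(np.array([[uv]],float),K,D)[0,0]
    return E[:3,3],E[:3,:3]@np.array([n[0],n[1],1])
def onz(p,uv,z):
    o,d=ray(p,uv); return o+d*(z-o[2])/d[2]
def proj(p,X):
    E=np.linalg.inv(np.array(p['extrinsics']));r,_=cv2.Rodrigues(E[:3,:3])
    return cv2.projectPoints(np.array(X,float).reshape(-1,3),r,E[:3,3],np.array(p['camera_matrix']),np.array(p['D']))[0][:,0]
E
python3 - <<'E'
from h import *
np.set_printoptions(precision=4,suppress=True)
for n in('top','side','wrist'):
    im,p=snap(n,n+'0.png'); print(n,np.array(p['extrinsics']))
s=read_state();print(s['tool_pos'],np.array(s['orientation']),s['finger_gap'],s['t'])
E
```

```text
top [[-0.0246 -0.9928  0.1173  0.3957]
 [-0.9997  0.0244 -0.0038 -0.0037]
 [ 0.0009 -0.1174 -0.9931  1.6765]
 [ 0.      0.      0.      1.    ]]
side [[ 0.7471 -0.4017  0.5296 -0.0951]
 [-0.6645 -0.4293  0.6117 -0.7422]
 [-0.0184 -0.8089 -0.5877  0.8953]
 [ 0.      0.      0.      1.    ]]
wrist [[ 0.3457  0.901   0.2619  0.1129]
 [ 0.9383 -0.3314 -0.0985  0.5446]
 [-0.0019  0.2798 -0.96    0.3839]
 [ 0.      0.      0.      1.    ]]
[0.1899 0.5159 0.3018] [[-0.9384  0.3455 -0.0007]
 [ 0.3455  0.9384 -0.0015]
 [ 0.0001 -0.0017 -1.    ]] 0.09392296075167426 0.15
```

View pics/top0.png

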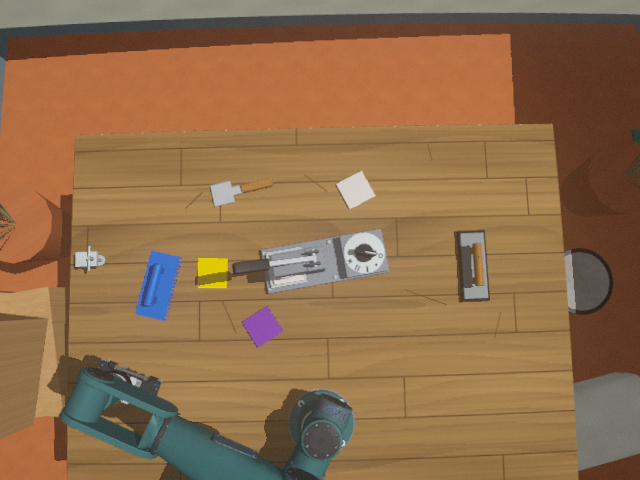

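View pics/side0.png

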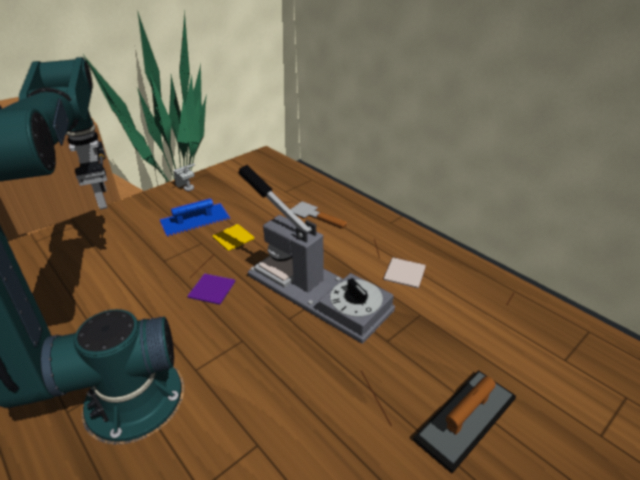

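The top view shows the press, with its dial at about (364,253), the black lever handle at (251,268) and the column between them. The lever points left (world +y). The white tile at (355,189) is the spare. The yellow (212,272) and purple (262,327) tiles are look-alikes to leave alone. Next I'll measure the dial.

Run:
```python
from h import *
np.set_printoptions(precision=4,suppress=True)
im=cv2.imread('pics/top0.png');p=camera_params('top')
hsv=cv2.cvtColor(im,cv2.COLOR_BGR2HSV)
def big(m,x0,y0,x1,y1):
    k=np.zeros_like(m);k[y0:y1,x0:x1]=m[y0:y1,x0:x1]
    c,_=cv2.findContours(k,cv2.RETR_EXTERNAL,cv2.CHAIN_APPROX_NONE);return max(c,key=cv2.contourArea)
m=((hsv[...,1]<40)&(hsv[...,2]>165)).astype(np.uint8)
c=big(m,325,220,400,290);e=cv2.fitEllipse(cv2.convexHull(c));print('dial',e,onz(p,e[0],.062))
m=((hsv[...,2]<70)).astype(np.uint8)
c=big(m,225,250,275,285);r=cv2.minAreaRect(c);b=cv2.boxPoints(r);print('handle',b)
# base: gray low saturation
m=((hsv[...,1]<60)&(hsv[...,2]>60)).astype(np.uint8)
c=big(m,255,220,400,300);r=cv2.minAreaRect(c);print('base',r,[onz(p,q,.02)[:2] for q in cv2.boxPoints(r)],cv2.boxPoints(r))
a=cv2.resize(im[215:305,220:400],None,fx=4.4,fy=4.4,interpolation=cv2.INTER_CUBIC)
cv2.imwrite('pics/c1.png',a)
```

```text
dial ((364.20233154296875, 252.77073669433594), (41.3508186340332, 42.52294921875), 131.8470458984375) [ 0.55   -0.1535  0.062 ]
handle [[232.2    266.4001]
 [233.     266.    ]
 [234.     268.    ]
 [233.2    268.4001]]
base ((320.37225341796875, 261.47479248046875), (44.896392822265625, 131.7086639404297), 79.90249633789062) [array([0.5695, 0.2193]), array([ 0.6369, -0.2179]), array([ 0.4875, -0.2384]), array([0.4215, 0.1946])] [[251.6022 250.9201]
 [381.2708 227.8285]
 [389.1423 272.0294]
 [259.4737 295.1211]]
```

View pics/c1.png

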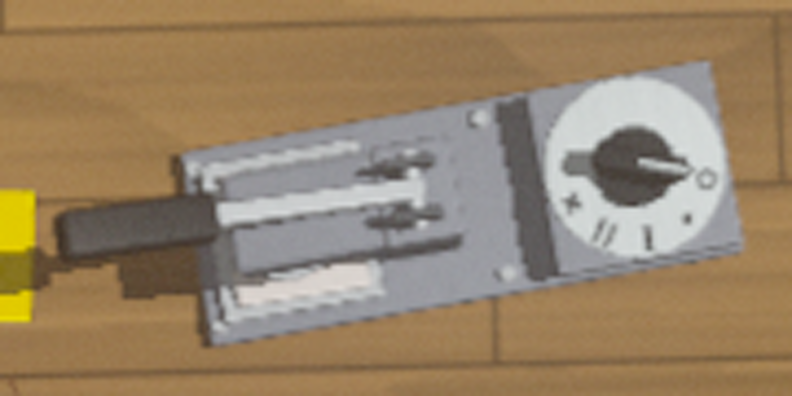

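The crop shows the dial signs: ring (702,178), dot (688,218), single bar (648,238), two bars (605,232) and cross (572,202). The nose's metal line points at the ring, so the start is 0. The black handle spans (60–215, 225). Press and hold signs are unambiguous.

```bash
cat >> h.py <<'E'
def wpoint(C,phi,x,y,z=0):
    c,s=np.cos(phi),np.sin(phi); return np.array([C[0]+c*x-s*y,C[1]+s*x+c*y,z])
def totool(target,s=None):
    s=s or read_state(); return 1000*np.array(s['orientation']).T@(np.array(target)-np.array(s['tool_pos']))
E
python3 - <<'E'
from h import *
np.set_printoptions(precision=4,suppress=True)
p=camera_params('top')
px=lambda u,v:(220+u/4.4,215+v/4.4)
L=(onz(p,px(180,152),.02)+onz(p,px(212,346),.02))/2
print(onz(p,px(180,152),.02),onz(p,px(212,346),.02))
d=onz(p,(364.2,252.77),.062); v=(L-d)[:2]; print('len',np.linalg.norm(v)); phi=np.arctan2(v[1],v[0])-np.pi/2; print('phi',np.degrees(phi))
print('nose',onz(p,px(690,175),.101)-d,'bar',np.degrees(np.arctan2(*(onz(p,px(648,238),.062)-d)[[1,0]])))
C=wpoint(d,phi,0,.21); print('C',C)
print('pad',wpoint(C,phi,0,.143),'tip',wpoint(C,phi,0,.18))
for z in (.28,.3): print(onz(p,px(60,235),z+.02),onz(p,px(140,228),z))
print('tool delta to dial',totool([d[0],d[1],.36]))
E
```

```text
[0.5734 0.1881 0.02  ] [0.4258 0.1656 0.02  ]
len 0.3341374519842102
phi 8.685935189625715
nose [-0.0111 -0.0363  0.039 ] bar -171.34270818741183
C [0.5183 0.0541 0.    ]
pad [0.4967 0.1955 0.    ] tip [0.4911 0.2321 0.    ]
[0.4926 0.232  0.3   ] [0.4972 0.1841 0.28  ]
[0.4912 0.2286 0.32  ] [0.4958 0.1814 0.3   ]
tool delta to dial [-569.1667 -503.8153  -57.4556]
```

Call:
{"name": "servo_tool", "arguments": {"moves": [[[-28.5,-25.2,-6],[0,0,0],-1],[[-28.5,-25.2,-6],[0,0,0],-1],[[-28.5,-25.2,-6],[0,0,0],-1],[[-28.5,-25.2,-6],[0,0,0],-1],[[-28.5,-25.2,-6],[0,0,0],-1],[[-28.5,-25.2,-6],[0,0,0],-1],[[-28.5,-25.2,-6],[0,0,0],-1],[[-28.5,-25.2,-6],[0,0,0],-1],[[-28.5,-25.2,-6],[0,0,0],-1],[[-28.5,-25.2,-6],[0,0,0],-1]]}}

```text
t: 0.98
tool_pos: [0.3706, 0.1794, 0.3628]
orientation: [[-0.938, 0.345, 0.0], [0.345, 0.938, 0.0], [-0.0, 0.0, -1.0]]
ft_force: [0.7, 0.6, -0.2]
finger_gap: 0.094
finger_force: 0.0
```

Call:
{"name": "servo_tool", "arguments": {"moves": [[[-28.5,-25.2,0],[0,0,0],-1],[[-28.5,-25.2,0],[0,0,0],-1],[[-28.5,-25.2,0],[0,0,0],-1],[[-28.5,-25.2,0],[0,0,0],-1],[[-28.5,-25.2,0],[0,0,0],-1],[[-28.5,-25.2,0],[0,0,0],-1],[[-28.5,-25.2,0],[0,0,0],-1],[[-28.5,-25.2,0],[0,0,0],-1],[[-28.5,-25.2,0],[0,0,0],-1],[[-28.5,-25.2,0],[0,0,0],-1]]}}

```text
t: 1.82
tool_pos: [0.5513, -0.1557, 0.3622]
orientation: [[-0.938, 0.346, -0.001], [0.346, 0.938, 0.0], [0.001, 0.0, -1.0]]
ft_force: [-0.4, 0.2, 0.0]
finger_gap: 0.0939
finger_force: 0.0
```

Call:
{"name": "servo_tool", "arguments": {"moves": [[[0,0,0],[0,0,6.75],-1],[[0,0,0],[0,0,6.75],-1],[[0,0,0],[0,0,6.75],-1],[[0,0,0],[0,0,6.75],-1],[[0,0,0],[0,0,6.75],-1],[[0,0,0],[0,0,6.75],-1],[[0,0,0],[0,0,6.75],-1],[[0,0,0],[0,0,6.75],-1],[[0,0,0],[0,0,6.75],-1],[[0,0,0],[0,0,6.75],-1],[[0,0,0],[0,0,6.75],-1],[[0,0,0],[0,0,6.75],-1]]}}

```text
t: 2.82
tool_pos: [0.5507, -0.1538, 0.3621]
orientation: [[0.2, 0.98, -0.001], [0.98, -0.2, 0.0], [0.0, -0.001, -1.0]]
ft_force: [0.3, 0.1, 0.0]
finger_gap: 0.0941
finger_force: 0.0
```

Run:
```python
from h import *
np.set_printoptions(precision=4,suppress=True)
s=read_state(); print(s['t'],s['tool_pos'],np.array(s['orientation']),s['q'])
im,p=snap('wrist','w1.png')
print(p['extrinsics'],proj(p,[[.55,-.1535,.062],[.55,-.1535,.101]]))
```

```text
2.8167 [ 0.5507 -0.1538  0.3621] [[ 0.2002  0.9797 -0.0009]
 [ 0.9798 -0.2002  0.0005]
 [ 0.0003 -0.001  -1.    ]] [-21.283    7.6395  68.9532   0.0065 103.4672  -9.7315]
[[ 0.9797 -0.1915 -0.0591  0.5675]
 [-0.2004 -0.9403 -0.275  -0.0729]
 [-0.0029  0.2813 -0.9596  0.4443]
 [ 0.      0.      0.      1.    ]] [[315.782  216.9305]
 [315.6747 225.3156]]
```

View pics/w1.png

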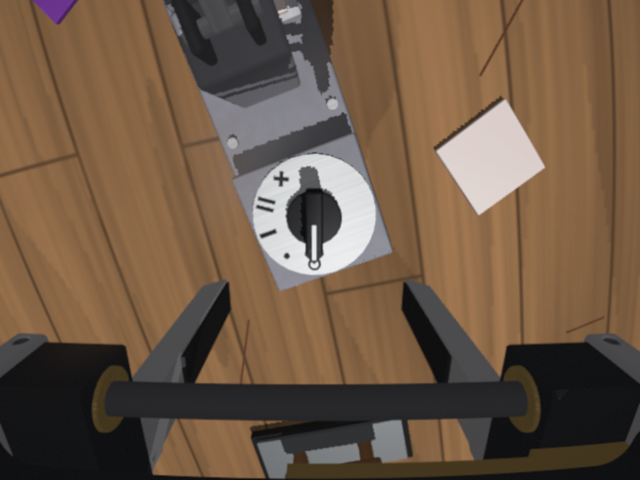

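The wrist view shows the dial centred near (315,215), with the nose line running straight down to the ring at (314,264). The single bar is at (268,233), the two bars at (265,205) and the cross at (281,179). I'll refine the centre numerically.

Run:
```python
from h import *
np.set_printoptions(precision=4,suppress=True)
im=cv2.imread('pics/w1.png');p=camera_params('wrist')
hsv=cv2.cvtColor(im,cv2.COLOR_BGR2HSV)
k=np.zeros(im.shape[:2],np.uint8);R=slice(148,280),slice(245,385)
k[R]=((hsv[...,1]<40)&(hsv[...,2]>165))[R]
c,_=cv2.findContours(k,cv2.RETR_EXTERNAL,cv2.CHAIN_APPROX_NONE);c=max(c,key=cv2.contourArea)
P=np.array([onz(p,q,.062)[:2] for q in cv2.convexHull(c)[:,0]])
(x,y),r=cv2.minEnclosingCircle((P*1e3).astype(np.float32));e=cv2.fitEllipse((P*1e3).astype(np.float32));print(x,y,r,e)
d=np.array([e[0][0],e[0][1]])/1e3
for n,uv,a in(('bar',(268,233),180),('cross',(281,179),250.04-140.03),('two',(265,205),145.0),('dot',(287,256),215.03)):
    v=onz(p,uv,.062)[:2]-d; print(n,np.degrees(np.arctan2(v[1],v[0]))-a,np.linalg.norm(v))
v=onz(p,(314,262),.101)[:2]-d;print('nose',np.degrees(np.arctan2(v[1],v[0]))-250.04,np.linalg.norm(v))
s=read_state();y=np.array(s['orientation'])[:,1];print('yyaw',np.degrees(np.arctan2(y[1],y[0])))
print(totool([*d,.092+.078]))
```

```text
547.9749145507812 -153.40560913085938 67.56073760986328 ((548.0144653320312, -153.35348510742188), (134.39614868164062, 134.64381408691406), 90.50818634033203)
bar -352.3606686673112 0.053684459252176304
cross 8.354518033099367 0.0539181510703456
two 8.98601500506615 0.05442501522339556
dot -351.00706487411463 0.05382202170873563
nose -351.2966957542164 0.03790293980488489
yyaw -11.754482030702196
[ -0.1876  -2.5821 192.131 ]
```

Call:
{"name": "servo_tool", "arguments": {"moves": [[[0,-2.6,24],[0,0,0],-1],[[0,0,36],[0,0,0],-1],[[0,0,36],[0,0,0],-1],[[0,0,36],[0,0,0],-1],[[0,0,30],[0,0,0],-1],[[0,0,18],[0,0,0],-1],[[0,0,8],[0,0,0],-0.3],[[0,0,0],[0,0,0],1],[[0,0,0],[0,0,0],1],[[0,0,0],[0,0,0],1],[[0,0,0],[0,0,0],1],[[0,0,0],[0,0,0],1]], "grip_force": 25}}

```text
t: 3.87
tool_pos: [0.5491, -0.1536, 0.1766]
orientation: [[0.194, 0.981, 0.003], [0.981, -0.194, -0.001], [-0.001, 0.003, -1.0]]
ft_force: [0.5, -0.2, 0.3]
finger_gap: 0.0571
finger_force: 0.0
```

Call:
{"name": "servo_tool", "arguments": {"moves": [[[0,0,0],[0,0,0],1],[[0,0,0],[0,0,0],1],[[0,0,0],[0,0,0],1],[[0,0,0],[0,0,0],1]]}}

```text
t: 4.2
tool_pos: [0.5483, -0.1533, 0.1748]
orientation: [[0.194, 0.981, 0.0], [0.981, -0.194, 0.0], [0.0, 0.0, -1.0]]
ft_force: [0.3, -0.2, -0.7]
finger_gap: 0.0307
finger_force: 0.0
```

Call:
{"name": "servo_tool", "arguments": {"moves": [[[0,0,0],[0,0,0],1],[[0,0,0],[0,0,0],1],[[0,0,0],[0,0,0],1],[[0,0,0],[0,0,0],1]]}}

```text
t: 4.53
tool_pos: [0.5484, -0.1533, 0.1746]
orientation: [[0.195, 0.981, 0.0], [0.981, -0.195, 0.0], [0.0, 0.0, -1.0]]
ft_force: [1.5, -0.1, -1.1]
finger_gap: 0.018
finger_force: 25.0
```

Call:
{"name": "servo_tool", "arguments": {"moves": [[[0,0,0],[0,0,5.8],1],[[0,0,0],[0,0,5.8],1],[[0,0,0],[0,0,5.8],1],[[0,0,0],[0,0,5.8],1],[[0,0,0],[0,0,5.8],1],[[0,0,0],[0,0,5.8],1],[[0,0,0],[0,0,5.8],1],[[0,0,0],[0,0,5.8],1],[[0,0,0],[0,0,5.8],1],[[0,0,0],[0,0,5.8],1],[[0,0,0],[0,0,5.8],1],[[0,0,0],[0,0,6.2],1]]}}

```text
t: 5.53
tool_pos: [0.5482, -0.1532, 0.1746]
orientation: [[0.989, 0.148, -0.0], [0.148, -0.989, 0.0], [-0.0, -0.0, -1.0]]
ft_force: [-0.1, 0.5, -0.3]
finger_gap: 0.018
finger_force: 25.0
```

Call:
{"name": "servo_tool", "arguments": {"moves": [[[0,0,0],[0,0,0],1],[[0,0,0],[0,0,0],1],[[0,0,0],[0,0,0],1]]}}

```text
t: 5.78
tool_pos: [0.5482, -0.1531, 0.1746]
orientation: [[0.988, 0.155, -0.0], [0.155, -0.988, 0.0], [0.0, -0.0, -1.0]]
ft_force: [1.0, 0.9, -0.2]
finger_gap: 0.018
finger_force: 25.0
```

Call:
{"name": "servo_tool", "arguments": {"moves": [[[0,0,0],[0,0,0],-0.2],[[0,0,0],[0,0,0],-0.2],[[0,0,0],[0,0,0],-0.2],[[0,0,0],[0,0,0],-0.2],[[0,0,0],[0,0,0],-0.2],[[0,0,0],[0,0,0],-0.2]]}}

```text
t: 6.28
tool_pos: [0.5482, -0.1533, 0.1747]
orientation: [[0.988, 0.153, 0.0], [0.153, -0.988, 0.0], [0.0, -0.0, -1.0]]
ft_force: [-0.0, -0.4, -0.4]
finger_gap: 0.0541
finger_force: 0.0
```

Call:
{"name": "servo_tool", "arguments": {"moves": [[[0,0,-20],[0,0,0],-0.2],[[0,0,-36],[0,0,0],-0.2],[[0,0,-40],[0,0,0],-0.2],[[0,0,-40],[0,0,0],-0.2],[[0,0,-40],[0,0,0],-0.2],[[0,0,-40],[0,0,0],-0.2],[[0,0,-40],[0,0,0],-0.2],[[0,0,-14],[0,0,0],-0.2],[[0,0,0],[0,0,0],-0.2]]}}

```text
t: 7.03
tool_pos: [0.5485, -0.1534, 0.4508]
orientation: [[0.988, 0.153, 0.01], [0.153, -0.988, -0.004], [0.01, 0.005, -1.0]]
ft_force: [0.3, 0.1, 0.2]
finger_gap: 0.0565
finger_force: 0.0
```

Run:
```python
from h import *
s=read_state(); print(s['t'],s['tool_pos'],s['q'])
im,p=snap('wrist','w2.png')
u=proj(p,[[.548,-.1534,.062]])[0];print(u)
u=u.astype(int);cv2.imwrite('pics/w2c.png',cv2.resize(im[max(0,u[1]-110):u[1]+110,u[0]-130:u[0]+130,::-1],None,fx=2.5,fy=2.5,interpolation=cv2.INTER_CUBIC))
```

```text
7.0333 [ 0.54848134 -0.15335414  0.45084427] [-2.13269967e+01  8.38643074e+00  5.80540316e+01  6.09711714e-03
  1.12922130e+02  5.98801967e+01]
[314.48264948 205.29187196]
```

View pics/w2c.png

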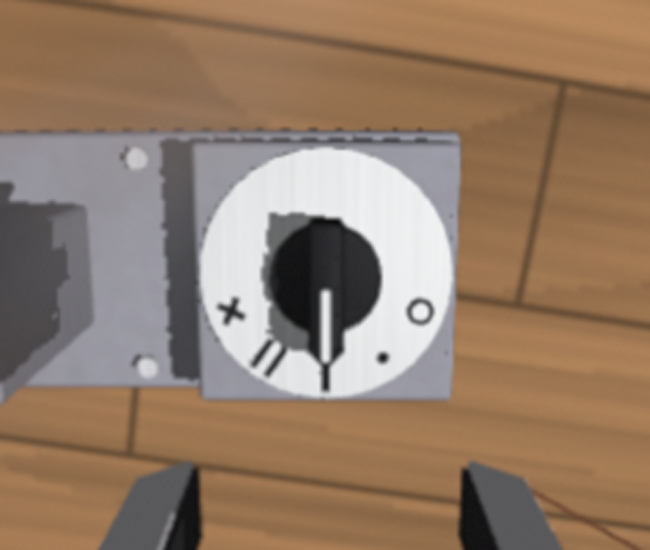

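The nose (325,350) is now on the single bar (325,378). Next is the lever, with the fingers shut.

Call:
{"name": "servo_tool", "arguments": {"moves": [[[0,-20,0],[0,0,0],1],[[0,-37,0],[0,0,0],1],[[0,-37,0],[0,0,0],1],[[0,-37,0],[0,0,0],1],[[0,-37,0],[0,0,0],1],[[0,-37,0],[0,0,0],1],[[0,-37,0],[0,0,0],1],[[0,-37,0],[0,0,0],1],[[0,-37,0],[0,0,0],1],[[0,-37,0],[0,0,0],1],[[0,0,0],[0,0,0],1],[[0,0,0],[0,0,0],1]]}}

```text
t: 8.08
tool_pos: [0.4937, 0.1972, 0.4414]
orientation: [[0.988, 0.157, -0.005], [0.157, -0.988, -0.002], [-0.005, 0.001, -1.0]]
ft_force: [-0.3, -1.4, -0.4]
finger_gap: 0.0006
finger_force: 0.0
```

Run:
```python
from h import *
s=read_state(); print(s['t'],s['tool_pos'],s['finger_gap'],totool([.4949,.1956,.41]))
im,p=snap('wrist','w3.png')
C=(.5164,.0542);phi=np.radians(8.65)
print(proj(p,[wpoint(C,phi,0,.143,.301),wpoint(C,phi,.016,.08,.28),wpoint(C,phi,-.016,.08,.28)]))
```

```text
8.0833 [0.49367404 0.19716723 0.44144846] 0.000646173119066578 [ 1.13612033  1.70990716 31.44440181]
[[318.68065789 265.10779932]
 [407.94247948 233.8523288 ]
 [404.399934   276.07457302]]
```

View pics/w3.png

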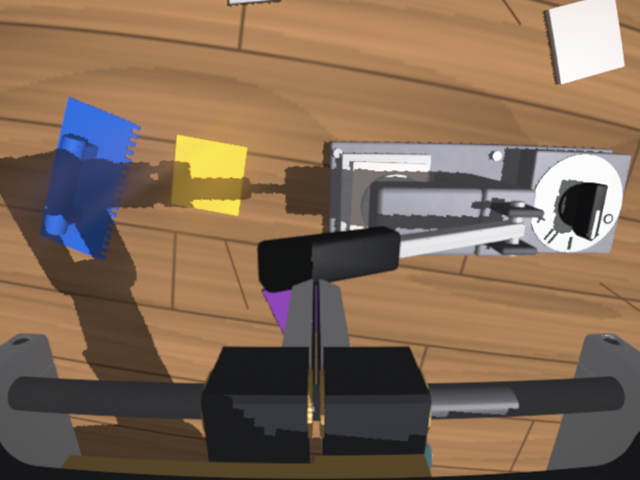

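The fingers hang at (318,285), in front of the black handle, which spans u 258–400 and v 228–290. I'll check the handle's centreline from its upper edge.

Run:
```python
from h import *
np.set_printoptions(precision=4,suppress=True)
im=cv2.imread('pics/w3.png');p=camera_params('wrist')
g=im.max(2)
C=np.array((.5164,.0542));phi=np.radians(8.65)
for u in(275,290,305,340,360,380):
    col=g[215:300,u].astype(int); print(u,[int(x) for x in col[::4]])
    v=215+np.argmax(col<60)
    # plane of lever top: intersect: local frame
    o,d=ray(p,(u,v))
    # plane through pad with normal (0,-sin.45,cos.45) in press frame
    n=np.array([np.sin(phi)*np.sin(.45),-np.cos(phi)*np.sin(.45),np.cos(.45)])
    X=o+d*(n@(wpoint(C,phi,0,.1434,.3013)-o))/(n@d); q=X[:2]-C
    print('  v',v,'press x,y',np.cos(phi)*q[0]+np.sin(phi)*q[1],-np.sin(phi)*q[0]+np.cos(phi)*q[1],X[2])
```

```text
275 [170, 184, 164, 161, 162, 162, 71, 18, 17, 19, 20, 20, 20, 19, 21, 21, 18, 19, 19, 42, 183, 183]
  v 240 press x,y 0.020918403064243703 0.1685294955971798 0.3134389301446072
290 [166, 175, 179, 161, 163, 161, 17, 17, 20, 19, 19, 17, 18, 18, 20, 20, 20, 19, 17, 173, 157, 132]
  v 238 press x,y 0.020995080136524617 0.1596533502988979 0.30915126319512337
305 [159, 168, 182, 166, 163, 93, 19, 18, 19, 19, 19, 19, 20, 20, 17, 17, 19, 96, 97, 96, 97, 98]
  v 236 press x,y 0.021076024986865186 0.1504511768824481 0.3047061067116251
340 [87, 88, 126, 138, 70, 17, 28, 54, 61, 60, 60, 60, 57, 53, 48, 44, 57, 171, 159, 122, 101, 97]
  v 232 press x,y 0.020824559757076137 0.12755101374693192 0.293644066905568
360 [118, 120, 118, 245, 15, 25, 44, 54, 54, 54, 54, 53, 52, 49, 44, 45, 170, 167, 171, 171, 163, 173]
  v 230 press x,y 0.020470978601271197 0.11343618397849348 0.2868258268856081
380 [72, 73, 73, 22, 20, 34, 46, 48, 47, 48, 47, 45, 45, 43, 43, 166, 172, 169, 168, 171, 169, 165]
  v 226 press x,y 0.021556676107820222 0.09854915403967725 0.27963457166167727
```

Call:
{"name": "servo_tool", "arguments": {"moves": [[[5,0,12],[0,0,0],1],[[0,0,12],[0,0,0],1],[[0,0,10],[0,0,0],1],[[0,0,6],[0,0,0],1],[[0,0,3],[0,0,0],1],[[0,0,0],[0,0,0],1]]}}

```text
t: 8.63
tool_pos: [0.4993, 0.1956, 0.4005]
orientation: [[0.988, 0.151, -0.002], [0.151, -0.988, -0.001], [-0.002, 0.0, -1.0]]
ft_force: [0.1, -0.2, -0.8]
finger_gap: 0.0006
finger_force: 0.0
```

Call:
{"name": "servo_tool", "arguments": {"moves": [[[0,-4,9],[0,0,0],1],[[0,-4.5,10],[0,0,0],1],[[0,-4,10],[0,0,0],1],[[0,-3,10],[0,0,0],1],[[0,-3,10],[0,0,0],1],[[0,-2.5,10],[0,0,0],1],[[0,-2,10],[0,0,0],1],[[0,-1.5,10],[0,0,0],1],[[0,-1,10],[0,0,0],1],[[0,0,6],[0,0,0],1],[[0,0,0],[0,0,0],1],[[0,0,0],[0,0,0],1]]}}

```text
t: 9.63
tool_pos: [0.4954, 0.2228, 0.3083]
orientation: [[0.988, 0.154, 0.004], [0.154, -0.988, 0.003], [0.004, -0.002, -1.0]]
ft_force: [-0.8, -0.7, 8.9]
finger_gap: 0.0006
finger_force: 4.4
```

Call:
{"name": "servo_tool", "arguments": {"moves": [[[0,0,5],[0,0,0],1],[[0,0,5],[0,0,0],1],[[0,0,0],[0,0,0],1],[[0,0,0],[0,0,0],1]]}}

```text
t: 9.97
tool_pos: [0.4954, 0.2231, 0.2988]
orientation: [[0.988, 0.154, 0.004], [0.154, -0.988, 0.004], [0.004, -0.003, -1.0]]
ft_force: [-2.0, 0.9, 9.6]
finger_gap: 0.0006
finger_force: 4.9
```

Call:
{"name": "servo_tool", "arguments": {"moves": [[[0,0,3],[0,0,0],1],[[0,0,2],[0,0,0],1],[[0,0,0],[0,0,0],1],[[0,0,0],[0,0,0],1]]}}

```text
t: 10.3
tool_pos: [0.4953, 0.2231, 0.2954]
orientation: [[0.988, 0.154, 0.005], [0.154, -0.988, 0.004], [0.006, -0.003, -1.0]]
ft_force: [-2.8, 1.3, 14.3]
finger_gap: 0.0006
finger_force: 6.9
```

Call:
{"name": "servo_tool", "arguments": {"moves": [[[0,0,3],[0,0,0],1],[[0,0,0],[0,0,0],1],[[0,0,0],[0,0,0],1]]}}

```text
t: 10.55
tool_pos: [0.4952, 0.2231, 0.295]
orientation: [[0.988, 0.154, 0.007], [0.154, -0.988, 0.005], [0.008, -0.004, -1.0]]
ft_force: [-6.1, -0.2, 21.7]
finger_gap: 0.0003
finger_force: 10.6
```

Call:
{"name": "servo_tool", "arguments": {"moves": [[[0,0,-10],[0,0,0],1],[[0,0,-11],[0,0,0],1],[[0,1,-12],[0,0,0],1],[[0,2,-12],[0,0,0],1],[[0,2.5,-12],[0,0,0],1],[[0,3,-12],[0,0,0],1],[[0,3.5,-12],[0,0,0],1],[[0,4,-12],[0,0,0],1],[[0,4.5,-12],[0,0,0],1],[[0,5,-10],[0,0,0],1],[[0,0,-8],[0,0,0],1],[[0,0,-7],[0,0,0],1]]}}

```text
t: 11.55
tool_pos: [0.4991, 0.196, 0.4188]
orientation: [[0.988, 0.152, -0.002], [0.152, -0.988, 0.0], [-0.002, -0.0, -1.0]]
ft_force: [-0.5, 1.2, -0.2]
finger_gap: 0.0007
finger_force: 0.0
```

Call:
{"name": "servo_tool", "arguments": {"moves": [[[0,0,0],[0,0,0],1],[[0,0,0],[0,0,0],1],[[0,0,0],[0,0,0],1],[[0,0,0],[0,0,0],1]]}}

```text
t: 11.88
tool_pos: [0.4991, 0.1965, 0.4176]
orientation: [[0.988, 0.153, -0.002], [0.153, -0.988, -0.0], [-0.002, 0.0, -1.0]]
ft_force: [0.1, 0.2, 0.4]
finger_gap: 0.0002
finger_force: 0.0
```

Run:
```python
from h import *
a,_=snap('side','s1.png')
b=cv2.imread('pics/side0.png')
cv2.imwrite('pics/s1c.png',cv2.resize(np.hstack([b[150:290,220:340],a[150:290,220:340,::-1]]),None,fx=3.3,fy=3.3,interpolation=cv2.INTER_CUBIC))
```

```text
(no output)
```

View pics/s1c.png

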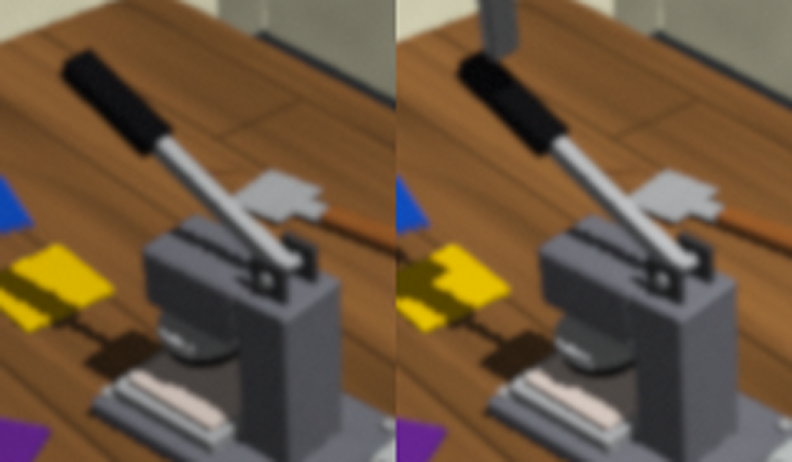

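The plate has dropped by one step and the lever is back at rest, with the fingertip clear above the handle. Strokes two and three follow.

Call:
{"name": "servo_tool", "arguments": {"moves": [[[0,0,7],[0,0,0],1],[[0,0,9],[0,0,0],1],[[0,-5,11],[0,0,0],1],[[0,-4.5,12],[0,0,0],1],[[0,-4,12],[0,0,0],1],[[0,-3.5,12],[0,0,0],1],[[0,-3,12],[0,0,0],1],[[0,-2.5,12],[0,0,0],1],[[0,-2,12],[0,0,0],1],[[0,-1,12],[0,0,0],1],[[0,0,11],[0,0,0],1],[[0,0,8],[0,0,0],1]]}}

```text
t: 12.93
tool_pos: [0.4951, 0.2232, 0.2934]
orientation: [[0.988, 0.154, 0.006], [0.154, -0.988, 0.005], [0.006, -0.004, -1.0]]
ft_force: [-11.2, -1.8, 47.2]
finger_gap: 0.0004
finger_force: 23.7
```

Call:
{"name": "servo_tool", "arguments": {"moves": [[[0,0,0],[0,0,0],1],[[0,0,0],[0,0,0],1],[[0,0,0],[0,0,0],1],[[0,0,0],[0,0,0],1]]}}

```text
t: 13.27
tool_pos: [0.4949, 0.2231, 0.2949]
orientation: [[0.988, 0.154, 0.007], [0.154, -0.988, 0.005], [0.007, -0.004, -1.0]]
ft_force: [-6.7, 1.8, 23.1]
finger_gap: 0.0003
finger_force: 11.1
```

Call:
{"name": "servo_tool", "arguments": {"moves": [[[0,0,-10],[0,0,0],1],[[0,0,-11],[0,0,0],1],[[0,1,-12],[0,0,0],1],[[0,2,-12],[0,0,0],1],[[0,2.5,-12],[0,0,0],1],[[0,3,-12],[0,0,0],1],[[0,3.5,-12],[0,0,0],1],[[0,4,-12],[0,0,0],1],[[0,4.5,-12],[0,0,0],1],[[0,5,-10],[0,0,0],1],[[0,0,-8],[0,0,0],1],[[0,0,-7],[0,0,0],1]]}}

```text
t: 14.27
tool_pos: [0.4992, 0.196, 0.4188]
orientation: [[0.988, 0.152, -0.002], [0.152, -0.988, 0.0], [-0.002, -0.0, -1.0]]
ft_force: [-0.4, -0.1, 0.5]
finger_gap: 0.0007
finger_force: 0.0
```

Call:
{"name": "servo_tool", "arguments": {"moves": [[[0,0,0],[0,0,0],1],[[0,0,0],[0,0,0],1],[[0,0,0],[0,0,0],1],[[0,0,0],[0,0,0],1],[[0,0,0],[0,0,0],1],[[0,0,0],[0,0,0],1]]}}

```text
t: 14.77
tool_pos: [0.4991, 0.1965, 0.4181]
orientation: [[0.988, 0.153, -0.001], [0.153, -0.988, -0.0], [-0.001, -0.0, -1.0]]
ft_force: [0.3, -0.3, 0.0]
finger_gap: 0.0006
finger_force: 0.0
```

Call:
{"name": "servo_tool", "arguments": {"moves": [[[0,0,7],[0,0,0],1],[[0,0,9],[0,0,0],1],[[0,-5,11],[0,0,0],1],[[0,-4.5,12],[0,0,0],1],[[0,-4,12],[0,0,0],1],[[0,-3.5,12],[0,0,0],1],[[0,-3,12],[0,0,0],1],[[0,-2.5,12],[0,0,0],1],[[0,-2,11],[0,0,0],1],[[0,-1,10],[0,0,0],1],[[0,0,7],[0,0,0],1],[[0,0,5],[0,0,0],1]]}}

```text
t: 15.77
tool_pos: [0.4952, 0.2232, 0.3001]
orientation: [[0.988, 0.154, 0.003], [0.154, -0.988, 0.004], [0.004, -0.004, -1.0]]
ft_force: [-1.0, 3.2, 11.5]
finger_gap: 0.0005
finger_force: 5.8
```

Call:
{"name": "servo_tool", "arguments": {"moves": [[[0,0,4],[0,0,0],1],[[0,0,3],[0,0,0],1],[[0,0,3],[0,0,0],1],[[0,0,0],[0,0,0],1],[[0,0,0],[0,0,0],1],[[0,0,0],[0,0,0],1]]}}

```text
t: 16.27
tool_pos: [0.4949, 0.2232, 0.2949]
orientation: [[0.988, 0.154, 0.007], [0.154, -0.988, 0.005], [0.008, -0.004, -1.0]]
ft_force: [-5.8, 1.0, 21.8]
finger_gap: 0.0004
finger_force: 11.2
```

Call:
{"name": "servo_tool", "arguments": {"moves": [[[0,0,-10],[0,0,0],1],[[0,0,-11],[0,0,0],1],[[0,1,-12],[0,0,0],1],[[0,2,-12],[0,0,0],1],[[0,2.5,-12],[0,0,0],1],[[0,3,-12],[0,0,0],1],[[0,3.5,-12],[0,0,0],1],[[0,4,-12],[0,0,0],1],[[0,4.5,-12],[0,0,0],1],[[0,3,-13],[0,0,0],1],[[0,0,-20],[0,0,0],1],[[0,0,-20],[0,0,0],1]]}}

```text
t: 17.27
tool_pos: [0.4987, 0.1973, 0.4458]
orientation: [[0.988, 0.151, -0.005], [0.151, -0.988, -0.002], [-0.006, 0.001, -1.0]]
ft_force: [0.9, 0.5, -0.2]
finger_gap: 0.0006
finger_force: 0.0
```

Call:
{"name": "servo_tool", "arguments": {"moves": [[[0,0,0],[0,0,0],1],[[0,0,0],[0,0,0],1],[[0,0,0],[0,0,0],1],[[0,0,0],[0,0,0],1]]}}

```text
t: 17.6
tool_pos: [0.4988, 0.1981, 0.4444]
orientation: [[0.988, 0.153, -0.004], [0.153, -0.988, -0.001], [-0.004, 0.001, -1.0]]
ft_force: [0.3, 0.8, -0.6]
finger_gap: 0.0004
finger_force: 0.0
```

Run:
```python
from h import *
s=read_state();print(s['t'],s['tool_pos'],totool([.548,-.1533,.44]))
a,_=snap('side','s2.png')
b=cv2.imread('pics/s1.png')
cv2.imwrite('pics/s2c.png',cv2.resize(np.hstack([b[150:290,220:340],a[150:290,220:340,::-1]]),None,fx=3.3,fy=3.3,interpolation=cv2.INTER_CUBIC))
```

```text
17.6 [0.49880832 0.19813759 0.44441344] [ -4.98600571 354.82606902   4.61284751]
```

View pics/s2c.png

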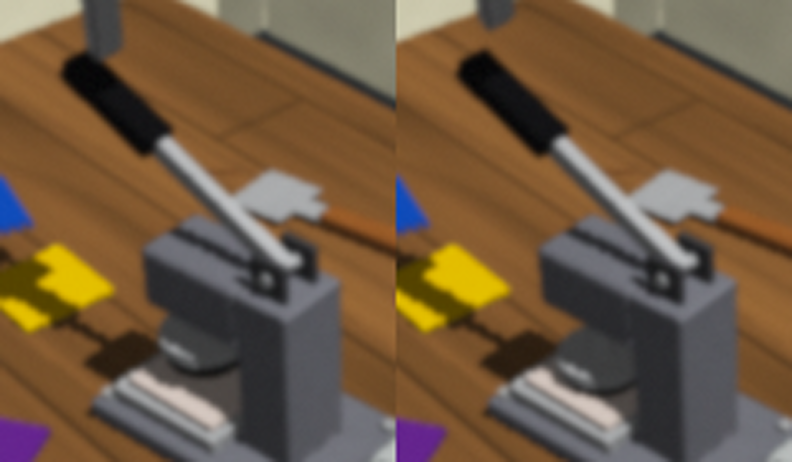

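The plate is now down on the tile (edge at about v=390, against 365 after one stroke), and the lever is at rest. Back to the selector.

Call:
{"name": "servo_tool", "arguments": {"moves": [[[-5,20,0],[0,0,0],0],[[0,37,0],[0,0,0],-0.2],[[0,37,0],[0,0,0],-0.2],[[0,37,0],[0,0,0],-0.2],[[0,37,0],[0,0,0],-0.2],[[0,37,0],[0,0,0],-0.2],[[0,37,0],[0,0,0],-0.2],[[0,37,0],[0,0,0],-0.2],[[0,37,0],[0,0,0],-0.2],[[0,39,0],[0,0,0],-0.2],[[0,0,0],[0,0,0],-0.2],[[0,0,0],[0,0,0],-0.2]]}}

```text
t: 18.65
tool_pos: [0.5482, -0.1552, 0.4443]
orientation: [[0.989, 0.149, -0.004], [0.149, -0.989, 0.002], [-0.004, -0.002, -1.0]]
ft_force: [-0.4, 0.4, 0.3]
finger_gap: 0.0563
finger_force: 0.0
```

Call:
{"name": "servo_tool", "arguments": {"moves": [[[0,0,0],[0,0,0],-0.2],[[0,0,0],[0,0,0],-0.2]]}}

```text
t: 18.82
tool_pos: [0.5481, -0.1521, 0.4465]
orientation: [[0.988, 0.154, -0.0], [0.154, -0.988, 0.001], [-0.0, -0.001, -1.0]]
ft_force: [-0.7, 0.0, -0.1]
finger_gap: 0.0562
finger_force: 0.0
```

Run:
```python
from h import *
s=read_state();print(s['t'],s['tool_pos'],s['finger_gap'],s['orientation'][0],totool([.5482,-.1532,.1747]))
```

```text
18.8167 [ 0.54812379 -0.15210168  0.44649594] 0.056158567054858194 [ 9.88022584e-01  1.54308687e-01 -4.49162321e-04] [-1.51978101e-03  1.29472746e+00  2.71795090e+02]
```

Call:
{"name": "servo_tool", "arguments": {"moves": [[[0,1,20],[0,0,0],-0.2],[[0,0,38],[0,0,0],-0.2],[[0,0,40],[0,0,0],-0.2],[[0,0,40],[0,0,0],-0.2],[[0,0,40],[0,0,0],-0.2],[[0,0,38],[0,0,0],-0.2],[[0,0,28],[0,0,0],-0.2],[[0,0,16],[0,0,0],-0.2],[[0,0,8],[0,0,0],-0.2],[[0,0,0],[0,0,0],-0.2],[[0,0,0],[0,0,0],-0.2]]}}

```text
t: 19.73
tool_pos: [0.5489, -0.1534, 0.1798]
orientation: [[0.988, 0.154, 0.002], [0.154, -0.988, -0.0], [0.001, 0.001, -1.0]]
ft_force: [-0.2, 0.4, 0.4]
finger_gap: 0.0569
finger_force: 0.0
```

Call:
{"name": "servo_tool", "arguments": {"moves": [[[0,0,0],[0,0,0],1],[[0,0,0],[0,0,0],1],[[0,0,0],[0,0,0],1],[[0,0,0],[0,0,0],1],[[0,0,0],[0,0,0],1],[[0,0,0],[0,0,0],1],[[0,0,0],[0,0,0],1],[[0,0,0],[0,0,0],1]]}}

```text
t: 20.4
tool_pos: [0.5484, -0.1534, 0.179]
orientation: [[0.988, 0.153, -0.0], [0.153, -0.988, 0.002], [0.0, -0.002, -1.0]]
ft_force: [-1.1, 3.9, 2.9]
finger_gap: 0.0179
finger_force: 25.0
```

Gripped; z is 4 mm higher than before, but the fingers still have good overlap on the bar. I'll turn it 35° further.

Call:
{"name": "servo_tool", "arguments": {"moves": [[[0,0,0],[0,0,5],1],[[0,0,0],[0,0,5],1],[[0,0,0],[0,0,5],1],[[0,0,0],[0,0,5],1],[[0,0,0],[0,0,5],1],[[0,0,0],[0,0,5],1],[[0,0,0],[0,0,5],1],[[0,0,0],[0,0,0],1],[[0,0,0],[0,0,0],1],[[0,0,0],[0,0,0],1]]}}

```text
t: 21.23
tool_pos: [0.5484, -0.1534, 0.179]
orientation: [[0.898, -0.439, 0.0], [-0.439, -0.898, 0.002], [-0.001, -0.002, -1.0]]
ft_force: [-0.4, 5.5, 3.5]
finger_gap: 0.018
finger_force: 25.0
```

Call:
{"name": "servo_tool", "arguments": {"moves": [[[0,0,0],[0,0,0],-0.2],[[0,0,0],[0,0,0],-0.2],[[0,0,0],[0,0,0],-0.2],[[0,0,0],[0,0,0],-0.2],[[0,0,0],[0,0,0],-0.2],[[0,0,0],[0,0,0],-0.2]]}}

```text
t: 21.73
tool_pos: [0.5484, -0.1545, 0.1785]
orientation: [[0.897, -0.442, -0.0], [-0.442, -0.897, -0.0], [0.0, 0.0, -1.0]]
ft_force: [0.2, 0.1, 0.2]
finger_gap: 0.0538
finger_force: 0.0
```

Call:
{"name": "servo_tool", "arguments": {"moves": [[[0,0,-20],[0,0,0],-0.2],[[0,0,-35],[0,0,0],-0.2],[[0,0,-38],[0,0,0],-0.2],[[0,0,-38],[0,0,0],-0.2],[[0,0,-38],[0,0,0],-0.2],[[0,0,-38],[0,0,0],-0.2],[[0,0,-30],[0,0,0],-0.2],[[0,0,-15],[0,0,0],-0.2],[[0,0,0],[0,0,0],-0.2],[[0,0,0],[0,0,0],-0.2]]}}

```text
t: 22.57
tool_pos: [0.5485, -0.1544, 0.4312]
orientation: [[0.897, -0.442, 0.002], [-0.442, -0.897, -0.001], [0.002, -0.0, -1.0]]
ft_force: [-0.2, 0.6, -1.2]
finger_gap: 0.0565
finger_force: 0.0
```

Run:
```python
from h import *
s=read_state();print(s['t'],s['tool_pos'])
im,p=snap('wrist','w4.png')
u=proj(p,[[.548,-.1534,.062]])[0].astype(int)
a=cv2.resize(im[max(0,u[1]-110):u[1]+110,u[0]-110:u[0]+110,::-1],(400,400))
t,_=snap('top','t4.png')
b=cv2.resize(t[170:330,200:360,::-1],(400,400))
cv2.imwrite('pics/f.png',np.hstack([a,b]))
```

```text
22.5667 [ 0.54853077 -0.15441854  0.43119494]
```

View pics/f.png

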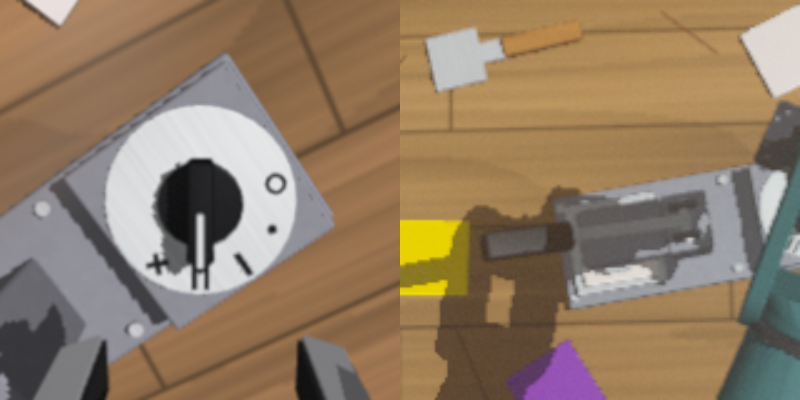

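The nose line (200,240) sits on the two parallel bars (200,275). The robot is clear of everything and nothing nearby was disturbed.

```bash
python3 -c "
from cell import *
print(hand_in())"
```

```text
the job is handed in; nothing more can be done
None
```

I handed the job in at about 22.6 s: selector turned to press, three full lever strokes with the plate down on the tile, then selector on hold with the gripper clear; the only result returned was that it was received.

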